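# Set the tin rest to its size pointer and close the bail cam

### The job

Set the cake-tin rest for the next tin: take hold of the upright jaw on its spring-loaded sliding leg and draw the leg out until the jaw is level with the small brass pointer on the ruler. Only then, still holding the leg there, push the wire bail cam lever all the way over to its closed side (the side with the pointer), without letting the leg slip off the mark. Finish while still holding the leg at the mark with the bail closed (I will tighten the clamp screw), and leave the other kitchen things where they are.

Things in the scene. Friction and masses are not known exactly. Their poses are not given: they have to be found in the camera images.
- rest: Tin rest screwed to the table, origin on the table. Its +y: the leg draws out; +x: the bail closes (away from the robot within 0.5 rad); z up. Base plate x -60 to +95, y -200 to +110, top z 10 mm. Dark sleeve round the leg: 46 wide, y -199 to -74, top z 30 mm. Ruler at x 68 to 88, top z 14 mm. Bail arms at y -88 and +98 mm.
- leg: Steel sliding leg, moves only along the rest's y. A bar 22 mm wide (top z 25 mm) carries the jaw, an upright cross plate 10 mm thick along y, x -74 to +52 mm, z 14 to 56 mm. Origin: mid-thickness of the jaw, rest x = 0, table height; fully in at rest y -40 mm, where it starts, travel 95 mm. A spring pulls it in with 2 to 5 N: let go, it slides home, even with the bail closed.
- leg_grip (a point): Point on the leg's jaw to pinch from above, across the jaw's 10 mm: rest x -55 mm, z 50 mm (jaw top 56 mm), clear of the open bail. With a light grip or 4 mm of play the fingers can slide along the jaw from here in +x and push the bail's top bar with their sides while still holding the leg. Moves with the leg.
- clip_point (a point): Tip of the brass size pointer, a 20 x 16 x 10 mm clip on the ruler; tip 3 mm wide at rest x 59 mm, z 16.5 mm. The leg is at the mark when the leg's origin has the same rest y as this point. Set differently each time, 40 to 75 mm out from the leg's fully-in place; stiff, not to be moved.
- bail (a joint): Angle (rad) of the bail cam lever, a U-shaped hoop of dark 8 mm wire over the jaw, hinged about the rest's y at rest x 12, z 18 mm; top bar 58 mm from the hinge. Starts open at 0 to 0.1, leaning 0.45 to the robot's side (bar x -13, z 70 mm); 0.45 upright (z 76 mm); 0.9 closed on its stop (bar x 37, z 70 mm). About 3.5 N at the bar moves it; it stays where left.
- bail_bar (a point): Centre of the bail's top bar (8 mm thick, 186 mm long along the rest's y, 70 to 76 mm above the table).
- cup_big: Steel measuring cup, 80 mm across, 45 mm high, flat handle 75 mm along its +x; origin centre of underside. Bystander, beyond the rest.
- cup_small: Steel measuring cup, 60 mm across, 35 mm high, flat handle 75 mm along its +x; origin centre of underside. Bystander, beyond the rest.
- tomato_a: Tomato, 56 mm across, 48 mm high, origin centre of underside. Bystander, off the +y end of the rest.
- tomato_b: Tomato, 56 mm across, 48 mm high, origin centre of underside. Bystander, on the robot's side of the rest.
- spoon: Wooden spoon lying on the table. Bystander.

How it is judged:
By the outcome, as a careful person would: the job done as asked, in the order asked, and still so for the second after the job is handed in, while the arm keeps its last pose, push and grip.
It also fails if it takes over 40 s, if anything falls off the work surface, if the arm or the gripper's body presses on something with over 40 N, if the wrist force passes 120 N, or if a joint passes its speed limit or range.

### The arm

A 6-joint arm with a two-finger parallel gripper is mounted at the origin on the work surface. World frame = base frame: x ahead of the robot, y to its left, z up, the work surface at z = 0. Lengths are in mm, angles in rad, forces in N, time in s.
With the tool pointing down it reaches from about 275 to 750 mm from the base axis. Payload 10.2 kg.
Tool frame: the origin (TCP) lies at the very end of the fingers, on their centre line; the grasp point (between the pads) lies 19 mm behind it; z points along the fingers, y is the line along which they close (so a half turn about z gives the same grasp; the last joint's range is limited). The gripper opens to 85 mm and grips with 20 to 120 N. Pads are 22 mm wide; open, the fingers measure 114 mm over their backs; the gripper's body (76 mm by 85 mm) begins 54 mm behind the grasp point. The pads swing forward as they close: fully open they stand 13 mm farther back than shut.
Start: joints at [-1.396, 0.313, 1.498, -0, 1.331, -0.223], TCP at [203.368, -484.017, 231.294] pointing down, gripper open.
Joint ranges: [-2.94, 2.94], [-0.97, 2.17], [0.19, 2.56], [-1.23, 4.37], [0.02, 3.11], [-2.88, 2.88]. Speed limits (rad/s): [2.39, 2.39, 3.01, 3.14, 3.14, 3.14].

### API

Orientations are given as a unit quaternion [w, x, y, z].
In Python, from rig import * gives the robot as it stands. The module is installed in compiled form; this text tells all that it offers.
- The arm moves only by the shell command python3 -m crank 'ROWS' [FORCE]. ROWS is JSON, a list that holds one entry, the list of rows, each a list of 7 numbers: the shift along the tool's x, y, z in units of 25 mm (1.0 is 25 mm), then the turn, a rotation vector about the tool's x, y, z in units of 8 degrees (1.0 is 8 degrees), then the finger opening in mm, from 0 to 85.4. A call has exactly 8 rows; each row shifts and turns the commanded pose from where the row before left it, along the tool's axes as they then stand; what a row does not reach is not made up. A row lasts 1/10 s, in which the tool goes at most 50 mm and 8.59 degrees, less where a joint would pass 70% of its speed; a pose out of reach is approached as far as the arm can. A call is refused whole if a number of a shift passes 1 or a number of a turn 1, either way. A call with a gripper value outside its range is refused whole. The fingers move at their own pace and stop on an object; FORCE is the grip in N (left out, the last holds). Time passes only in rows, so rows that do not move let the fingers close, or fill a call up. It gives the time, the measured TCP pose, the force, the opening and the grip force at its end, in the units of the state.
- sense(): the state, without advancing time (a new reading comes with each control period).
- capture(name): name is "scene" or "top" or "wrist"; returns the picture (384x512x3 uint8, blue, green, red); there is no depth.
- camera_model(name): a dict with "fx", "fy", "cx", "cy" (pixels), "world_from_camera" (4x4, takes a point from camera to world coordinates); the wrist camera has in their place "T_tool_cam" (4x4, takes a point from camera to tool coordinates, whose origin is the TCP and whose axes are the flange's). Camera axes: x right, y up, looking along -z (the intrinsics and any distortion apply to the point x, -y, -z); pixel columns grow to the right and rows downward; lengths in mm; the calibration is good to about 2 mm. A picture is of the moment at which its call begins: read the wrist's pose just before it. camera_model takes no time and is no camera call.
- finish_job(): hands the job in; it is judged then, once.
The state is a dict: "time_s": time; "joints": joint angles; "dq": joint speeds; "tau": joint torques, N m; "eef_pos": TCP position; "ee_rot": TCP orientation; "force": force on the tool from outside, world axes, zero at the start; "wrist_torque": the same for the moment, N m; "grip_width": opening from 0.0 (shut) to 1.0 (fully open); "grip_force": force on a finger pad.
Only numpy, scipy, OpenCV 4.12 (cv2) and the standard library are available. Lean on these libraries where they do the work, as an engineer would, in place of code of your own. Each camera call takes 0.05 s, during which the arm holds its last target. There are 200 camera calls.

## Working session

There is one attempt and no reset: what is moved stays moved. The work goes in short steps, Python scripts to look and compute and a shell command to move; the robot and the scene stay as the last step left them, time stands still between calls to the robot, and variables do not carry over. Pictures are saved under pics/ and viewed, at most 10 in all, crops included, and the job is handed in when it is done.

```bash
mkdir -p pics
python3 - <<'E'
from rig import *
import cv2,numpy as np
s=sense();print({k:s[k] for k in('time_s','eef_pos','ee_rot','grip_width','force')})
for n in('scene','top'):
    im=capture(n);cv2.imwrite(f'pics/{n}0.png',im)
    m=camera_model(n);print(n,{k:np.round(v,3).tolist() if not isinstance(v,str) else v for k,v in m.items()})
print({k:np.round(v,4).tolist() for k,v in camera_model('wrist').items()})
E
```

```text
{'time_s': 0.0, 'eef_pos': array([ 203.34564855, -483.7475796 ,  230.72796108]), 'ee_rot': array([-6.55519081e-04,  9.80283174e-01,  1.97596731e-01,  2.94119858e-05]), 'grip_width': 0.9992141052914444, 'force': array([ 0.3341905 ,  0.69508147, -0.57563838])}
scene {'fx': 458.728, 'fy': 458.728, 'cx': 251.192, 'cy': 194.13, 'world_from_camera': [[0.167, -0.61, 0.775, 1657.143], [0.986, 0.103, -0.131, -84.154], [0.0, 0.786, 0.619, 944.689], [0.0, 0.0, 0.0, 1.0]]}
top {'fx': 452.497, 'fy': 452.497, 'cx': 255.649, 'cy': 189.456, 'world_from_camera': [[0.077, 0.976, -0.203, 324.351], [-0.997, 0.074, -0.02, 88.914], [-0.004, 0.204, 0.979, 1283.96], [0.0, 0.0, 0.0, 1.0]]}
{'fx': 298.669, 'fy': 298.669, 'cx': 252.4064, 'cy': 191.3436, 'T_tool_cam': [[-0.0008, 0.9463, 0.3233, 84.5658], [1.0, 0.0008, -0.0001, 0.138], [-0.0003, 0.3233, -0.9463, -141.4173], [0.0, 0.0, 0.0, 1.0]]}
```

```bash
python3 -c "
import cv2
t=cv2.imread('pics/top0.png');cv2.imwrite('pics/top0b.png',cv2.resize(t,(800,600),interpolation=cv2.INTER_CUBIC))"
```

```text
(no output)
```

View pics/top0b.png

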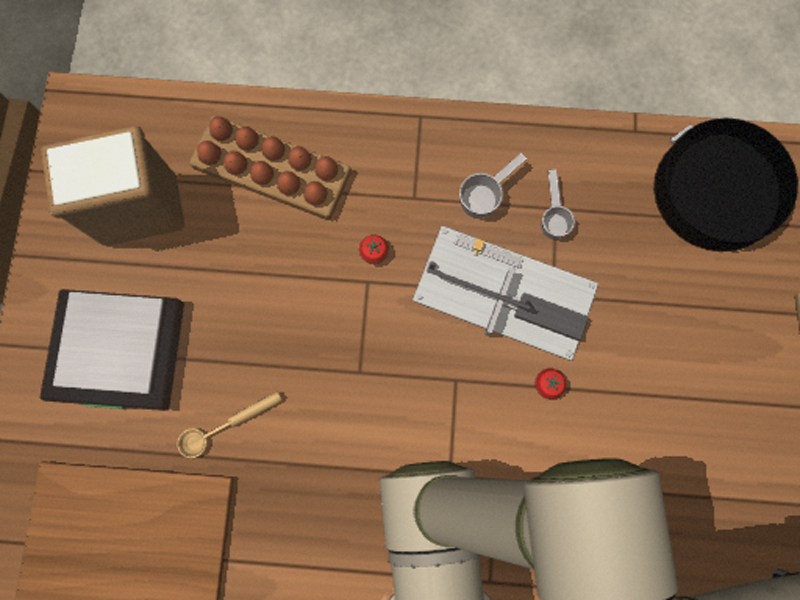

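View pics/scene0.png

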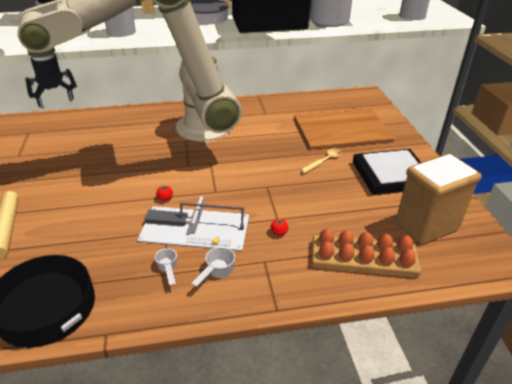

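The top view (800x600) shows the rest plate with corners near (445,227), (598,282), (572,359), (415,300). The brass pointer is at about (479,246), the jaw runs (515,275)-(492,332), and the bail leans to the robot's side. The tomatoes are at (374,249) and (551,383). The scene view agrees.

```bash
cat > h.py <<'E'
from rig import *
import cv2,numpy as np
from scipy.spatial.transform import Rotation as R
def pose():
    s=sense();q=s['ee_rot'];T=np.eye(4);T[:3,:3]=R.from_quat([q[1],q[2],q[3],q[0]]).as_matrix();T[:3,3]=s['eef_pos'];return T,s
def cast(m,W,uv,z):
    uv=np.atleast_2d(uv).astype(float)
    d=np.c_[(uv[:,0]-m['cx'])/m['fx'],-(uv[:,1]-m['cy'])/m['fy'],-np.ones(len(uv))]@W[:3,:3].T
    return W[:3,3]+d*((z-W[2,3])/d[:,2])[:,None]
def proj(m,W,P):
    c=(np.atleast_2d(P)-W[:3,3])@W[:3,:3]
    return np.c_[m['cx']+m['fx']*c[:,0]/-c[:,2],m['cy']+m['fy']*c[:,1]/c[:,2]]
E
python3 - <<'E'
from h import *
im=cv2.imread('pics/top0.png');m=camera_model('top');W=np.array(m['world_from_camera'])
hsv=cv2.cvtColor(im,cv2.COLOR_BGR2HSV)
k=((hsv[...,1]<45)&(hsv[...,2]>120)).astype(np.uint8)
k[:, :255]=0;k[:,395:]=0;k[:140]=0;k[240:]=0
k=cv2.morphologyEx(k,cv2.MORPH_OPEN,np.ones((2,2)))
n,l,st,c=cv2.connectedComponentsWithStats(k);print(st[1:][st[1:,4]>30])
ys,xs=np.where(k&np.isin(l,[i for i in range(1,n) if st[i,4]>30]))
P=cast(m,W,np.c_[xs,ys],10)[:,:2].astype(np.float32)
r=cv2.minAreaRect(P);print(r,cv2.boxPoints(r))
b=(hsv[...,0]>12)&(hsv[...,0]<25)&(hsv[...,1]>130)&(hsv[...,2]>180);b[:140]=0;b[170:]=0;b[:,:290]=0;b[:,325:]=0
ys,xs=np.where(b);print(len(xs),xs.mean(),ys.mean())
box=cv2.boxPoints(r)
# yaw: long axis is rest y (pointing world +y)
e=[box[(i+1)%4]-box[i] for i in range(2)];L=max(e,key=np.linalg.norm);L=L/np.linalg.norm(L);L*=np.sign(L[1])
yv=L;xv=np.array([L[1],-L[0]]);O=np.array(r[0])-17.5*xv+45*yv
print('O',O,'yaw',np.arctan2(xv[1],xv[0]))
p=cast(m,W,[xs.mean(),ys.mean()],20)[0,:2]-O;print('clip local',p@xv,p@yv)
g=O-55*xv-40*yv;print('grip',g,np.hypot(*g))
T,s=pose();print('tool x yaw',np.arctan2(T[1,0],T[0,0]),'shift tool', T[:3,:3].T@(np.r_[g,31]-T[:3,3])/25)
E
```

```text
[[ 348  141   17   11  140]
 [ 266  146  117   85 4451]]
((653.69091796875, -93.79888916015625), (308.49896240234375, 254.060546875), 73.48072052001953) [[ 488.04495  -205.56207 ]
 [ 731.6189   -277.80115 ]
 [ 819.3369     17.964294]
 [ 575.76294    90.20337 ]]
26 306.1923076923077 155.92307692307693
O [649.70845985 -45.68039083] yaw -0.28831595
clip local 39.16376740830537 34.639405880109535
grip [585.60511208 -68.3907609 ] 589.5851452212861
tool x yaw 0.3977751496793899 shift tool [20.53204483 -9.38478838  8.00749323]
```

Run:
```python
from h import *
im=cv2.imread('pics/top0.png');m=camera_model('top');W=np.array(m['world_from_camera'])
hsv=cv2.cvtColor(im,cv2.COLOR_BGR2HSV)
k=((hsv[...,1]<45)&(hsv[...,2]>120)).astype(np.uint8)
k[:, :255]=0;k[:,395:]=0;k[:140]=0;k[240:]=0
n,l,st,c=cv2.connectedComponentsWithStats(cv2.morphologyEx(k,cv2.MORPH_OPEN,np.ones((2,2))))
ys,xs=np.where(l==1+st[1:,4].argmax())
P=cast(m,W,np.c_[xs,ys],10)[:,:2].astype(np.float32)
r=cv2.minAreaRect(P);box=cv2.boxPoints(r);print(r)
e=[box[(i+1)%4]-box[i] for i in range(2)];L=max(e,key=np.linalg.norm);L=L/np.linalg.norm(L);L*=np.sign(L[1])
yv=L;xv=np.array([L[1],-L[0]]);O=np.array(r[0])-17.5*xv+45*yv
print('O',O,'yaw',np.arctan2(xv[1],xv[0]))
p=cast(m,W,[306.2,155.9],20)[0,:2]-O;print('clip local',p@xv,p@yv)
g=O-55*xv-40*yv;print('grip',g,np.hypot(*g))
T,s=pose();print('shift tool', T[:3,:3].T@(np.r_[g,130]-T[:3,3])/25,'turn8deg',(np.arctan2(T[1,0],T[0,0])-np.arctan2(xv[1],xv[0]))/np.radians(8))
```

```text
((608.13623046875, -80.31031799316406), (308.32806396484375, 159.07485961914062), 73.2826156616211)
O [604.32016468 -32.17833614] yaw -0.2917734
clip local 86.47089435311366 34.90194871611802
grip [540.13868237 -54.66693497] 542.8980290682036
shift tool [ 19.06907831 -10.60023128   4.04859301] turn8deg 4.938527770210246
```

```bash
python3 -m crank '[[[1,-0.6,0,0,0,0,85],[1,-0.6,0,0,0,0,85],[1,-0.6,0,0,0,0,85],[1,-0.6,0,0,0,0,85],[1,-0.6,0,0,0,0,85],[1,-0.6,0,0,0,0,85],[1,-0.6,0,0,0,0,85],[1,-0.6,0,0,0,0,85]]]' 20
python3 -m crank '[[[1,-0.6,0,0,0,0,60],[1,-0.6,0,0,0,0,60],[1,-0.6,0,0,0,0,60],[1,-0.5,0,0,0,0,60],[0,0,0,0,0,1,40],[0,0,0,0,0,1,40],[0,0,0,0,0,1,40],[0,0,0,0,0,1,40]]]'
python3 - <<'E'
from h import *
g=np.array([540.1,-54.7,150]);T,s=pose();print(T[:3,3],s['time_s'])
print('shift', T[:3,:3].T@(g-T[:3,3])/25,'turn',(np.arctan2(T[1,0],T[0,0])+.2918)/np.radians(8))
E
```

```text
time_s: 0.9
eef_pos: [341.7, -294.8, 231.1]
ee_rot: [-0.0, 0.98, 0.198, -0.0]
force: [0.1, -0.1, 0.2]
grip_width: 0.992
grip_force: 0.0
time_s: 1.7
eef_pos: [411.1, -204.0, 231.0]
ee_rot: [-0.0, 0.997, -0.083, -0.0]
force: [-0.3, 0.9, -0.5]
grip_width: 0.47
grip_force: 0.0
[ 411.09593642 -203.97154914  231.00368251] 1.7
shift [ 4.10305092 -6.74128581  3.23991719] turn 0.8992457685435365
```

```bash
python3 -m crank '[[[0.6,-0.96,0.2,0,0,0,40],[0.6,-0.96,0.2,0,0,0,40],[0.6,-0.96,0.2,0,0,0,40],[0.6,-0.96,0.2,0,0,0,40],[0.6,-0.96,0.2,0,0,0,40],[0.6,-0.96,0.2,0,0,0,40],[0.5,-0.96,0.2,0,0,0,40],[0,0,0,0,0,0.9,40]]]'
python3 - <<'E'
from h import *
T,s=pose();im=capture('wrist');np.save('T1.npy',T);print(T[:3,3],np.arctan2(T[1,0],T[0,0]),s['time_s'])
cv2.imwrite('pics/w1.png',im);cv2.imwrite('pics/w1b.png',cv2.resize(im,(800,600),interpolation=cv2.INTER_CUBIC))
E
```

```text
time_s: 2.5
eef_pos: [539.9, -52.4, 195.0]
ee_rot: [-0.0, 0.99, -0.142, -0.001]
force: [1.0, -0.7, 0.1]
grip_width: 0.469
grip_force: 0.0
[539.94708747 -52.38847049 195.04927022] -0.2852201930077269 2.5
```

View pics/w1b.png

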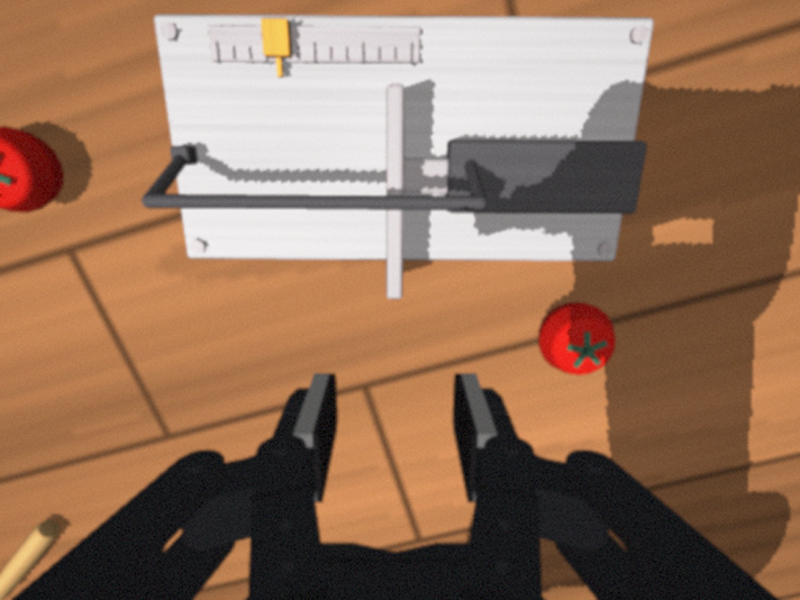

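The wrist view (800x600) shows the plate corners at (155,16), (652,20), (615,260) and (189,257). The jaw top runs (395,86)-(395,297), the pointer tip is at (281,76), and the bail bar runs (150,202)-(485,202), open. The area round the jaw's near end is clear.

```bash
cat >> h.py <<'E'
def wcast(T,uv,z): # uv in 512x384 px
    m=camera_model('wrist');return cast(m,T@np.array(m['T_tool_cam']),uv,z)
E
python3 - <<'E'
from h import *
T=np.load('T1.npy');im=cv2.imread('pics/w1.png');h=cv2.cvtColor(im,cv2.COLOR_BGR2HSV)
pl=wcast(T,np.array([[155,16],[652,20],[615,260],[189,257]])*.64,10)[:,:2]
loc=np.array([[95,110],[95,-200],[-60,-200],[-60,110]],float)
a,b=loc-loc.mean(0),pl-pl.mean(0)
yaw=np.arctan2((a[:,0]*b[:,1]-a[:,1]*b[:,0]).sum(),(a*b).sum())
xv=np.array([np.cos(yaw),np.sin(yaw)]);yv=np.array([-xv[1],xv[0]])
O=pl.mean(0)-loc.mean(0)[0]*xv-loc.mean(0)[1]*yv
L=lambda p:np.round(np.c_[(p[:,:2]-O)@xv,(p[:,:2]-O)@yv],1)
print('O',O,'yaw',yaw,'corners',L(pl).tolist())
print('jaw ends',L(wcast(T,np.array([[395,86],[394.5,297]])*.64,56)).tolist())
print('bar',L(wcast(T,np.array([[150,202],[485,202]])*.64,70)).tolist())
br=((h[...,0]>12)&(h[...,0]<32)&(h[...,1]>150)&(h[...,2]>150)).astype(np.uint8)
br[70:]=0;br[:,:140]=0;br[:,230:]=0
for r in range(8,55,3):
    x=np.where(br[r])[0]
    if len(x):print(r,x.min(),x.max(),end='; ')
ys,xs=np.where(br);t=ys.max();xt=np.mean([xs[ys>=t-4].min(),xs[ys>=t-4].max()])+.0
print('\ntip px',xt,t,L(wcast(T,[xt,t],16.5)))
g=O-55*xv-40*yv
print('grip',g,'shift',T[:3,:3].T@(np.r_[g,31]-T[:3,3])/25,'turn',(np.arctan2(T[1,0],T[0,0])-yaw)/np.radians(8))
E
```

```text
O [610.46934418 -31.16046111] yaw -0.2918690490364064 corners [[93.3, 107.6], [92.9, -196.9], [-58.3, -198.3], [-58.0, 107.6]]
jaw ends [[50.6, -39.5], [-71.8, -40.0]]
bar [[-11.4, 98.1], [-10.2, -90.6]]
14 168 183; 17 169 184; 20 169 184; 23 169 184; 26 169 184; 29 170 184; 32 170 185; 35 171 184; 38 178 179; 41 178 179; 44 179 179; 47 179 179; 
tip px 179.0 47 [[61.1 32.2]]
grip [546.28570912 -53.64292072] shift [ 0.26976889 -0.01931484  6.56148729] turn 0.04761892362918138
```

```bash
python3 -m crank '[[[0.27,0,0.8,0,0,0.05,40],[0,0,1,0,0,0,40],[0,0,1,0,0,0,40],[0,0,1,0,0,0,40],[0,0,1,0,0,0,40],[0,0,1,0,0,0,40],[0,0,0.7,0,0,0,40],[0,0,0,0,0,0,40]]]' 20
python3 - <<'E'
from h import *
T,s=pose();im=capture('wrist');np.save('T2.npy',T);print(T[:3,3],np.arctan2(T[1,0],T[0,0]),s['time_s'],s['force'])
g=np.array([546.29,-53.64,31]);print(T[:3,:3].T@(g-T[:3,3])/25)
cv2.imwrite('pics/w2.png',im)
E
```

```text
time_s: 3.35
eef_pos: [544.2, -56.6, 31.7]
ee_rot: [-0.0, 0.989, -0.146, -0.002]
force: [0.4, -0.2, 0.5]
grip_width: 0.469
grip_force: 0.0
[544.21341403 -56.55549283  31.69432063] -0.2922010994924109 3.35 [ 0.43040055 -0.18918148  0.46667206]
[ 0.04607792 -0.1356016   0.02756908]
```

View pics/w2.png

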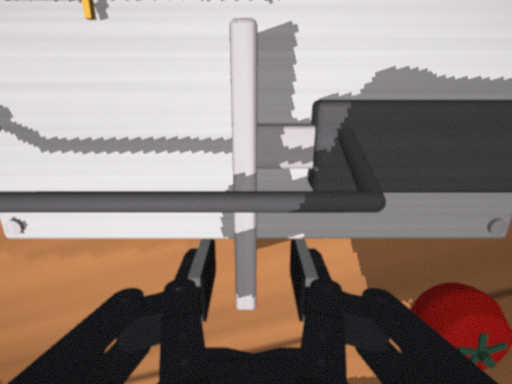

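The jaw's near end, (236-256, 310), stands between the open fingers. It is about 3 mm left of their centre at column 252, so I shift tool y by -0.13 and close lightly.

```bash
python3 -m crank '[[[0.04,-0.13,0,0,0,0,20],[0,0,0,0,0,0,20],[0,0,0,0,0,0,20],[0,0,0,0,0,0,5],[0,0,0,0,0,0,5],[0,0,0,0,0,0,5],[0,0,0,0,0,0,5],[0,0,0,0,0,0,5]]]' 25
python3 - <<'E'
from h import *
T,s=pose();np.save('T3.npy',T);print(T[:3,3],np.arctan2(T[1,0],T[0,0]),s['force'],s['time_s'],s['grip_width']*85.4)
E
```

```text
time_s: 4.2
eef_pos: [547.8, -54.1, 34.4]
ee_rot: [0.0, 0.989, -0.146, 0.0]
force: [-2.8, -0.7, 6.6]
grip_width: 0.109
grip_force: 27.9
[547.78622882 -54.11433328  34.42743958] -0.2930930326104604 [-2.84153568 -0.72847973  6.62871466] 4.2 9.330798468835571
```

```bash
python3 -m crank '[[[0,-0.2,0,0,0,0,5],[0,-0.4,0,0,0,0,5],[0,-0.5,0,0,0,0,5],[0,-0.5,0,0,0,0,5],[0,-0.5,0,0,0,0,5],[0,-0.4,0,0,0,0,5],[0,-0.2,0,0,0,0,5],[0,0,0,0,0,0,5]]]'
python3 - <<'E'
from h import *
T,s=pose();im=capture('wrist');np.save('T4.npy',T);print(T[:3,3],np.arctan2(T[1,0],T[0,0]),s['force'],s['time_s'],s['grip_width']*85.4)
cv2.imwrite('pics/w4.png',im);cv2.imwrite('pics/w4b.png',cv2.resize(im,(800,600),interpolation=cv2.INTER_CUBIC))
E
```

```text
time_s: 5.0
eef_pos: [567.3, 11.0, 34.4]
ee_rot: [0.0, 0.989, -0.146, 0.0]
force: [-2.8, -2.7, 7.0]
grip_width: 0.114
grip_force: 28.0
[567.32252126  10.97702814  34.44800318] -0.2924394697803051 [-2.80606302 -2.67408349  7.03300662] 5.0 9.699994274656783
```

View pics/w4b.png

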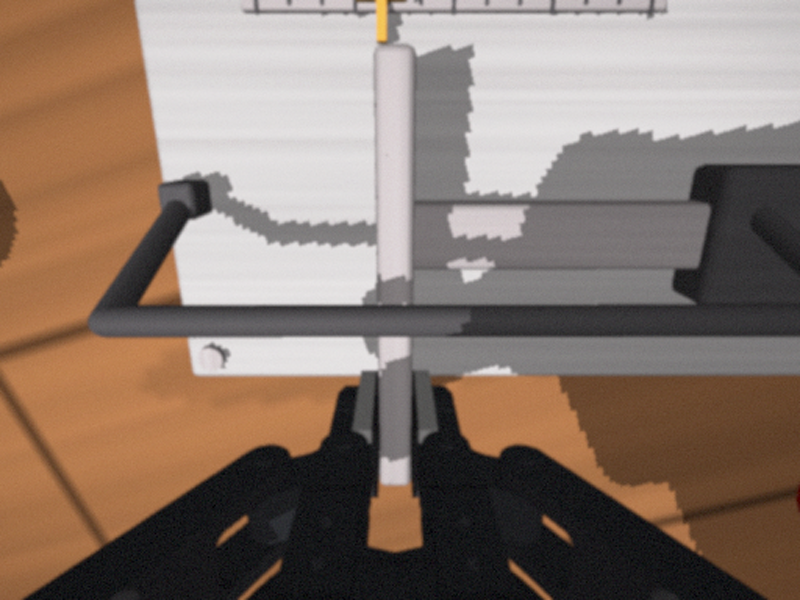

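The wrist view (800x600) shows the jaw held, with its top end at (377-414, 50). The pointer tip is at (382, 40), slightly left of jaw centre (395), so there are a few mm left to draw.

```bash
cat >> h.py <<'E'
def gap(T,im):
    """tool-y (mm) of tip and jaw centre"""
    h=cv2.cvtColor(im,cv2.COLOR_BGR2HSV).astype(int)
    br=(h[...,0]>12)&(h[...,0]<32)&(h[...,1]>120)&(h[...,2]>120);br[40:]=0;br[:,:150]=0;br[:,350:]=0
    ys,xs=np.where(br);t=ys.max();rows=range(t-9,t-1)
    tip=np.mean([np.where(br[r])[0].mean() for r in rows if br[r].any()])
    g=cv2.GaussianBlur(cv2.cvtColor(im,cv2.COLOR_BGR2GRAY),(3,3),0)
    tl=lambda uv,z:T[:3,:3].T@(wcast(T,uv,z)[0]-T[:3,3])
    a=tl([tip,t-5],16.5)
    return tip,t,a,tl
E
python3 - <<'E'
from h import *
T=np.load('T4.npy');im=cv2.imread('pics/w4.png')
tip,t,a,tl=gap(T,im);print('tip px',tip,t,'tool',a)
for r in (30,36,60,90,120):print(r,im[r,232:275,2].tolist())
print('jaw',[tl([252.9,r],56)[:2].round(2).tolist() for r in(36,90,220)])
E
```

```text
tip px 244.5 26 tool [114.94309175  -4.29882079  18.00820193]
30 [220, 222, 221, 218, 220, 219, 219, 211, 195, 190, 180, 179, 175, 177, 179, 180, 179, 180, 184, 179, 181, 182, 176, 173, 172, 172, 172, 167, 167, 159, 153, 155, 172, 199, 217, 218, 216, 218, 216, 220, 219, 219, 221]
36 [222, 228, 223, 225, 223, 221, 206, 177, 179, 192, 198, 210, 209, 213, 214, 214, 213, 213, 214, 215, 217, 215, 213, 215, 210, 210, 208, 200, 196, 191, 173, 155, 130, 119, 132, 147, 148, 135, 133, 129, 130, 126, 129]
60 [224, 226, 225, 225, 225, 226, 220, 194, 180, 191, 200, 210, 215, 219, 217, 216, 216, 218, 219, 218, 216, 215, 218, 216, 211, 213, 208, 202, 200, 187, 167, 150, 130, 120, 120, 129, 127, 128, 130, 130, 130, 127, 128]
90 [216, 215, 218, 219, 220, 219, 212, 195, 177, 186, 204, 213, 214, 218, 219, 218, 218, 219, 220, 219, 220, 220, 219, 219, 217, 208, 207, 209, 204, 186, 169, 149, 126, 113, 119, 125, 123, 124, 123, 125, 122, 124, 118]
120 [222, 221, 220, 221, 221, 222, 221, 209, 183, 182, 198, 211, 215, 220, 218, 218, 222, 219, 221, 221, 220, 220, 219, 217, 218, 215, 212, 213, 205, 189, 164, 145, 120, 117, 126, 125, 128, 126, 127, 126, 131, 128, 125]
jaw [[102.6, -0.39], [84.17, -0.39], [30.19, -0.41]]
```

Run:
```python
from h import *
T=np.load('T4.npy');print(np.round(T,4));m=camera_model('wrist');print(m)
_,_,_,tl=gap(T,cv2.imread('pics/w4.png'))
for p,z in(([238.5,60],56),([263.5,60],56),([251,60],56),([244.5,21],16.5),([252.4,21],16.5)):print(p,z,tl(p,z))
```

```text
[[ 9.575000e-01 -2.883000e-01  4.000000e-04  5.673225e+02]
 [-2.883000e-01 -9.575000e-01 -7.000000e-04  1.097700e+01]
 [ 5.000000e-04  5.000000e-04 -1.000000e+00  3.444800e+01]
 [ 0.000000e+00  0.000000e+00  0.000000e+00  1.000000e+00]]
{'fx': 298.6690188890179, 'fy': 298.6690188890179, 'cx': 252.40635502597615, 'cy': 191.34361267753215, 'T_tool_cam': array([[-7.55279830e-04,  9.46317198e-01,  3.23238596e-01,
         8.44154638e+01],
       [ 9.99999691e-01,  6.44797735e-04,  4.48883310e-04,
        -5.54805847e-01],
       [ 2.16362481e-04,  3.23238836e-01, -9.46317393e-01,
        -1.41417348e+02],
       [ 0.00000000e+00,  0.00000000e+00,  0.00000000e+00,
         1.00000000e+00]])}
[238.5, 60] 56 [ 94.65585625  -5.70259105 -21.5036218 ]
[263.5, 60] 56 [ 94.64915305   3.51914517 -21.49855978]
[251, 60] 56 [ 94.65250469  -1.0917819  -21.50109082]
[244.5, 21] 16.5 [114.94309175  -4.29882079  18.00820193]
[252.4, 21] 16.5 [114.94051237  -0.56924527  18.01024925]
```

```bash
python3 -m crank '[[[0,-0.07,0,0,0,0,5],[0,-0.07,0,0,0,0,5],[0,0,0,0,0,0,5],[0,0,0,0,0,0,5],[0,0,0,0,0,0,5],[0,0,0,0,0,0,5],[0,0,0,0,0,0,5],[0,0,0,0,0,0,5]]]'
python3 - <<'E'
from h import *
T,s=pose();im=capture('wrist');np.save('T5.npy',T);print(T[:3,3],s['force'],s['time_s'])
cv2.imwrite('pics/w5.png',im)
tip,t,a,tl=gap(T,im);print('tip px',tip,t,a)
for p in([238.5,60],[263.5,60]):print(p,tl(p,56))
for r in (40,60,90):print(r,im[r,232:270,2].tolist())
for r in (14,17,20,23,26):print(r,im[r,232:262,0].tolist())
# top camera
t=capture('top');cv2.imwrite('pics/top5.png',t)
c=capture('scene');cv2.imwrite('pics/scene5.png',c)
cv2.imwrite('pics/w5c.png',cv2.resize(im[:80,200:310],(770,560),interpolation=cv2.INTER_CUBIC))
E
```

```text
time_s: 5.85
eef_pos: [568.1, 13.7, 34.4]
ee_rot: [0.0, 0.989, -0.146, 0.0]
force: [-3.7, -1.9, 6.8]
grip_width: 0.109
grip_force: 28.0
[568.14272013  13.71055286  34.43854957] [-3.66685758 -1.91370419  6.77064342] 5.85
tip px 250.0625 26 [114.93385669  -1.67309729  17.97120171]
[238.5, 60] [ 94.65289117  -5.7017088  -21.53751131]
[263.5, 60] [ 94.64629247   3.51747639 -21.53124184]
40 [220, 222, 224, 220, 224, 220, 206, 181, 181, 197, 205, 208, 214, 216, 216, 220, 216, 214, 217, 215, 218, 219, 211, 216, 209, 209, 205, 204, 197, 187, 170, 153, 128, 113, 113, 123, 127, 126]
60 [224, 225, 227, 223, 226, 223, 212, 186, 180, 192, 203, 214, 216, 218, 216, 219, 218, 219, 219, 219, 219, 216, 219, 214, 212, 213, 211, 207, 199, 184, 167, 150, 126, 111, 120, 128, 126, 129]
90 [217, 217, 217, 217, 217, 221, 218, 200, 181, 192, 204, 216, 218, 216, 218, 218, 218, 219, 222, 221, 219, 220, 219, 219, 218, 210, 213, 207, 200, 186, 162, 148, 125, 114, 120, 123, 120, 123]
14 [210, 208, 213, 210, 208, 213, 209, 213, 211, 209, 208, 209, 212, 207, 187, 134, 94, 88, 90, 91, 96, 107, 118, 122, 120, 121, 122, 119, 119, 120]
17 [211, 209, 211, 207, 211, 209, 206, 211, 209, 210, 211, 211, 209, 207, 183, 133, 92, 86, 86, 88, 96, 106, 116, 119, 119, 117, 123, 147, 181, 198]
20 [215, 213, 214, 215, 214, 213, 217, 215, 212, 216, 212, 216, 215, 210, 193, 132, 94, 85, 89, 91, 98, 108, 120, 120, 120, 123, 122, 137, 169, 201]
23 [218, 219, 219, 219, 217, 219, 217, 217, 217, 218, 218, 215, 220, 215, 191, 134, 94, 88, 94, 87, 93, 108, 121, 123, 122, 124, 118, 127, 151, 188]
26 [214, 216, 213, 212, 213, 212, 217, 214, 214, 211, 215, 211, 210, 206, 181, 122, 75, 59, 59, 60, 74, 93, 114, 122, 127, 136, 145, 159, 169, 195]
```

View pics/w5c.png

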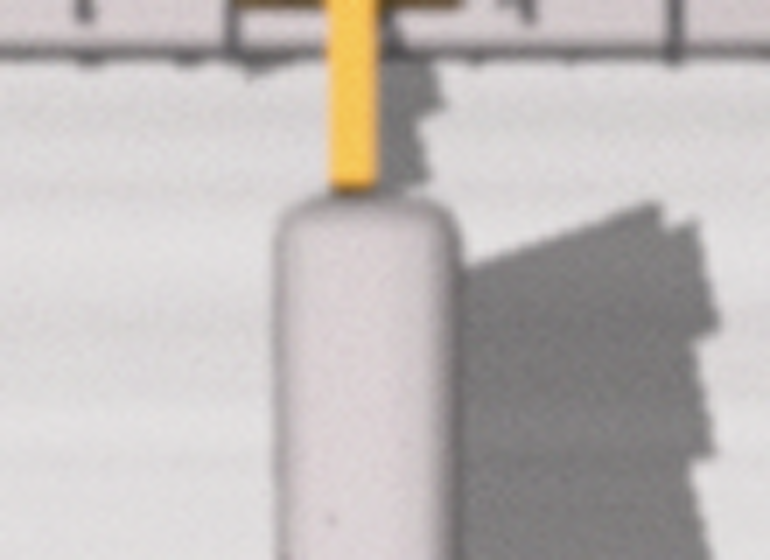

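The crop shows the tip at columns 330-378 (centre 353) and the jaw at 277-463 (centre 370), a gap of about 1 mm. I close it, lighten the grip, and start sliding +x, still short of the bail.

```bash
cat >> h.py <<'E'
def check(n):
    T,s=pose();im=capture('wrist');cv2.imwrite(f'pics/{n}.png',im)
    O=np.array([610.47,-31.16]);c,q=np.cos(-.292),np.sin(-.292);d=T[:2,3]-O
    print('rest xy',d@[c,q],d@[-q,c],'z',T[2,3],'yaw',np.arctan2(T[1,0],T[0,0]),'F tool',T[:3,:3].T@s['force'],'t',s['time_s'],s['grip_width']*85.4,s['grip_force'])
    return T,im
E
python3 -m crank '[[[0,-0.04,0,0,0,0,5],[0,0,0,0,0,0,5],[0,0,0,0,0,0,5],[0.1,0,0,0,0,0,5],[0.2,0,0,0,0,0,5],[0.2,0,0,0,0,0,5],[0.2,0,0,0,0,0,5],[0,0,0,0,0,0,5]]]' 20
python3 - <<'E'
from h import *
T=np.load('T5.npy');O=np.array([610.47,-31.16]);c,q=np.cos(-.292),np.sin(-.292);d=T[:2,3]-O;print('before',d@[c,q],d@[-q,c])
T,im=check('w6')
im2=cv2.resize(im,(800,600),interpolation=cv2.INTER_CUBIC);cv2.imwrite('pics/w6b.png',im2)
E
```

```text
time_s: 6.8
eef_pos: [577.4, 12.3, 31.7]
ee_rot: [-0.001, 0.989, -0.146, -0.011]
force: [-35.2, 6.4, 15.3]
grip_width: 0.112
grip_force: 32.0
before -53.452371014335455 30.786509506476566
rest xy -44.14249668481567 32.07539575095996 z 31.74611278962728 yaw -0.29219089988687663 F tool [-35.89733391   4.08751711 -14.48820122] t 6.8 9.55947010430758 31.992946565151215
```

View pics/w6b.png

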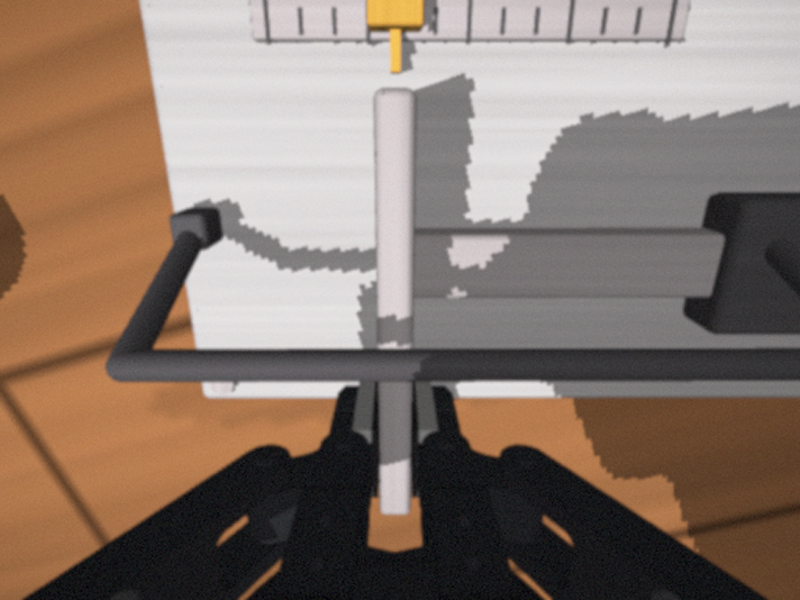

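The wrist view shows the tip at (396,60) in line with the jaw centre (395). But the gripped slide takes 36 N of friction, so I'll give the fingers about 3 mm of play, compensate with tool -y, and re-check before touching the bail.

```bash
python3 -m crank '[[[-0.1,-0.03,0,0,0,0,11],[-0.1,-0.03,0,0,0,0,13],[0,0,0,0,0,0,13],[0,0,0,0,0,0,13],[0,0,0,0,0,0,13],[0,0,0,0,0,0,13],[0,0,0,0,0,0,13],[0,0,0,0,0,0,13]]]'
python3 - <<'E'
from h import *
T,im=check('w7')
tip,t,a,tl=gap(T,im);print('tip',tip,t,a)
for r in (t+20,t+35,t+60):
    print(r,im[r,228:275,2].tolist())
print(tl([238.5,60],56),tl([263.5,60],56))
E
```

```text
time_s: 7.65
eef_pos: [580.5, 12.9, 33.6]
ee_rot: [0.0, 0.989, -0.146, -0.001]
force: [-3.8, -3.9, -2.0]
grip_width: 0.155
grip_force: 2.1
rest xy -41.42435010765993 33.572346386681716 z 33.55381769762787 yaw -0.29332872463092796 F tool [-2.50203593  4.88123241  2.03961211] t 7.65 13.263747273455868 2.119991183280945
tip 255.5625 39 [109.27352294   0.92763902  16.92005963]
59 [223, 224, 223, 223, 224, 225, 223, 223, 223, 224, 223, 225, 223, 224, 224, 224, 224, 224, 222, 224, 223, 223, 223, 224, 223, 223, 226, 225, 222, 224, 224, 224, 224, 224, 222, 224, 224, 223, 224, 224, 225, 223, 225, 223, 221, 226, 221]
74 [217, 218, 216, 219, 217, 219, 215, 215, 217, 216, 217, 216, 217, 214, 203, 176, 172, 191, 200, 212, 216, 215, 217, 215, 216, 218, 214, 213, 216, 217, 213, 212, 211, 209, 204, 202, 197, 181, 165, 146, 125, 108, 116, 121, 123, 121, 119]
99 [221, 223, 222, 221, 223, 221, 222, 221, 222, 221, 222, 222, 220, 223, 213, 195, 176, 193, 202, 211, 217, 219, 219, 217, 217, 219, 218, 219, 217, 220, 215, 214, 212, 210, 207, 205, 194, 180, 160, 140, 120, 108, 122, 128, 126, 129, 126]
[ 94.56698776  -5.65761266 -22.56372441] [ 94.56013287   3.48261072 -22.56123096]
```

The jaw is at the mark in tool y (tip 0.93 mm, jaw about 0.7-0.9 mm), held by the -y finger against a spring of about 5 N. Now the slide into the bail.

```bash
python3 -m crank '[[[0.1,0,0,0,0,0,13],[0.2,0,0,0,0,0,13],[0.2,0,0,0,0,0,13],[0.2,0,0,0,0,0,13],[0.2,0,0,0,0,0,13],[0.2,0,0,0,0,0,13],[0.1,0,0,0,0,0,13],[0,0,0,0,0,0,13]]]'
python3 - <<'E'
from h import *
T,im=check('w8')
cv2.imwrite('pics/w8b.png',cv2.resize(im,(800,600),interpolation=cv2.INTER_CUBIC))
tip,t,a,tl=gap(T,im);print('tip',tip,t,a)
for r in (110,125):
    print(r,im[r,228:275,2].tolist())
E
```

```text
time_s: 8.5
eef_pos: [609.6, 4.1, 33.8]
ee_rot: [0.0, 0.989, -0.146, -0.0]
force: [-5.0, -2.5, 0.2]
grip_width: 0.155
grip_force: 2.0
rest xy -11.009502928602627 33.554736930440136 z 33.78289135567937 yaw -0.29335013135416504 F tool [-4.03455282  3.79555504 -0.24470232] t 8.5 13.213866968520094 2.042831629514694
tip 250.35152107780635 39 [109.31813499  -1.54797254  17.19706612]
110 [217, 219, 215, 216, 218, 218, 218, 218, 218, 216, 217, 217, 221, 216, 218, 214, 219, 216, 217, 218, 219, 219, 214, 218, 223, 236, 238, 239, 240, 235, 209, 156, 122, 123, 121, 127, 150, 188, 212, 217, 217, 218, 218, 215, 217, 218, 214]
125 [220, 220, 220, 221, 220, 219, 221, 220, 219, 220, 218, 219, 219, 217, 221, 217, 219, 219, 219, 219, 221, 220, 219, 221, 220, 219, 218, 221, 220, 220, 222, 219, 221, 217, 215, 211, 200, 195, 186, 163, 153, 147, 136, 126, 123, 123, 125]
```

View pics/w8b.png

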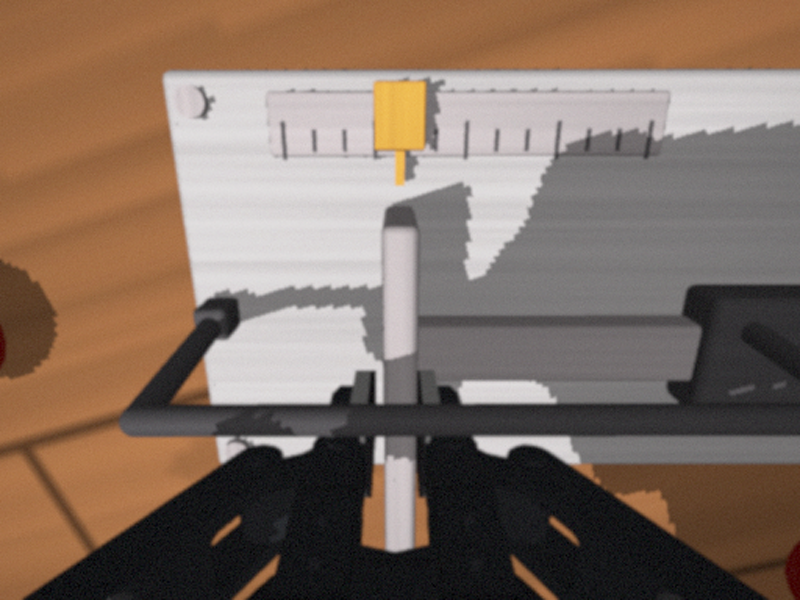

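Tip (400) and jaw centre (400) line up. The bar is at row ~420, right at the fingers; I'll compute where it is.

```bash
cat >> h.py <<'E'
def bar(T,v,u=130):
    O=np.array([610.47,-31.16]);c,q=np.cos(-.292),np.sin(-.292)
    for z in(70,73,76):
        p=wcast(T,[u,v],z)[0];print('bar z',z,'rest x',(p[:2]-O)@[c,q],'tool x',(T[:3,:3].T@(p-T[:3,3]))[0])
def cols(T,im,rows):
    """jaw dark-edge columns"""
    for r in rows:
        g=im[r,225:285].astype(float).mean(1);print(r,'edges',225+np.argsort(np.abs(np.gradient(g)))[-6:])
E
python3 - <<'E'
from h import *
T,s=pose();im=cv2.imread('pics/w8.png');bar(T,269);
print(im[250:290,130,2].tolist())
bar(np.load('T4.npy'),321*.64)
_,_,a,tl=gap(T,im);print(a,[tl([x*.64-.2,170],56)[1] for x in(383,418)],cols(T,im,(160,170,180,200)))
E
```

```text
bar z 70 rest x 4.0607812655350655 tool x 15.002085774307673
bar z 73 rest x 6.040974576135753 tool x 16.982444247372495
bar z 76 rest x 8.02116788673644 tool x 18.962802720437324
[124, 114, 104, 100, 106, 125, 129, 131, 112, 70, 41, 37, 49, 59, 59, 69, 70, 82, 83, 86, 91, 91, 95, 92, 93, 91, 90, 84, 99, 128, 158, 167, 167, 167, 162, 164, 163, 162, 161, 158]
bar z 70 rest x -10.833205821887484 tool x 42.616339006169746
bar z 73 rest x -9.651414362576535 tool x 43.80034316724654
bar z 76 rest x -8.46962290326559 tool x 44.98434732832332
160 edges [267 244 243 264 265 266]
170 edges [244 243 246 264 265 266]
180 edges [246 244 264 243 265 266]
200 edges [264 246 265 245 234 233]
[109.32203397  -1.54812803  17.22190111] [np.float64(-3.6859471793495033), np.float64(5.533801886219148)] None
```

```bash
python3 -m crank '[[[0.15,0,0,0,0,0,13],[0.2,0,0,0,0,0,13],[0.2,0,0,0,0,0,13],[0.2,0,0,0,0,0,13],[0.2,0,0,0,0,0,13],[0.2,0,0,0,0,0,13],[0.15,0,0,0,0,0,13],[0,0,0,0,0,0,13]]]'
python3 - <<'E'
from h import *
T,im=check('w9')
cv2.imwrite('pics/w9b.png',cv2.resize(im,(800,600),interpolation=cv2.INTER_CUBIC))
E
```

```text
time_s: 9.35
eef_pos: [640.5, -5.1, 33.5]
ee_rot: [-0.0, 0.989, -0.146, -0.001]
force: [-4.8, -1.6, -0.2]
grip_width: 0.152
grip_force: 1.9
rest xy 21.27855278884184 33.62189688259683 z 33.465932444673236 yaw -0.29334543715358796 F tool [-4.08298494  2.94569811  0.15899618] t 9.35 13.004975114957313 1.9046654552221298
```

View pics/w9b.png

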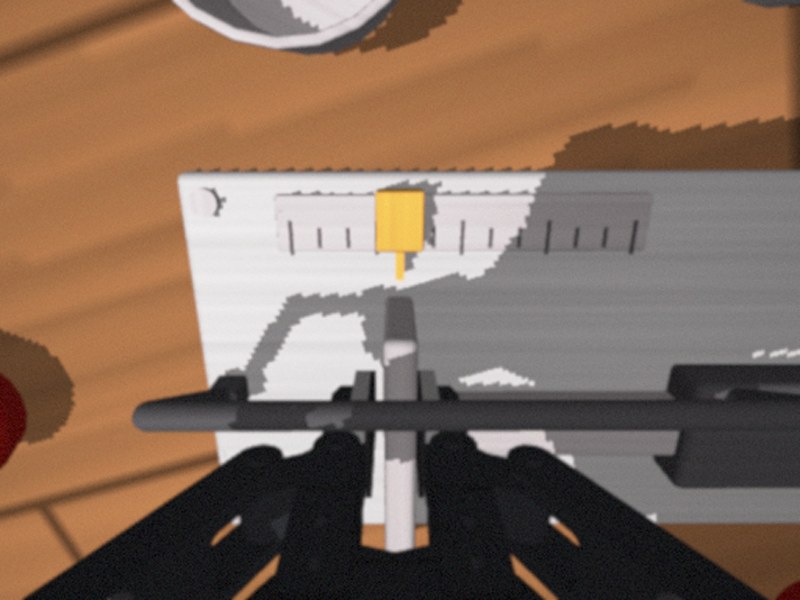

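Tip (400) and jaw centre (400) are still aligned. The bar at row 415 is near closed, but there's no rise in force yet. I'll push on gently to the stop.

```bash
python3 -m crank '[[[0.05,0,0,0,0,0,13],[0.05,0,0,0,0,0,13],[0.05,0,0,0,0,0,13],[0.05,0,0,0,0,0,13],[0,0,0,0,0,0,13],[0,0,0,0,0,0,13],[0,0,0,0,0,0,13],[0,0,0,0,0,0,13]]]'
python3 - <<'E'
from h import *
T,im=check('w10');bar(T,415*.64)
E
```

```text
time_s: 10.2
eef_pos: [641.0, -5.2, 33.4]
ee_rot: [-0.0, 0.989, -0.146, -0.007]
force: [-31.9, 3.4, 15.3]
grip_width: 0.153
grip_force: 6.7
rest xy 21.721913047305662 33.6708561752958 z 33.385191732986286 yaw -0.2924338927157969 F tool [-31.70370497   5.99879361 -14.91938825] t 10.2 13.090907753549967 6.691854894161224
bar z 70 rest x 39.286723855725114 tool x 17.05575921340438
bar z 73 rest x 41.275580385364236 tool x 19.0052615321828
bar z 76 rest x 43.264436915003465 tool x 20.95476385096133
```

The bail is on its stop: 0.4 mm gained for 5 mm commanded, at 32 N. I'll ease the push and check the mark precisely.

```bash
python3 -m crank '[[[-0.05,0,0,0,0,0,13],[-0.05,0,0,0,0,0,13],[-0.03,0,0,0,0,0,13],[0,0,0,0,0,0,13],[0,0,0,0,0,0,13],[0,0,0,0,0,0,13],[0,0,0,0,0,0,13],[0,0,0,0,0,0,13]]]'
python3 - <<'E'
from h import *
T,im=check('w11')
for r in(168,172,176):print(r,im[r,240:275,0].tolist())
for r in(196,202,208,224,228):print(r,im[r,240:275,2].tolist())
cv2.imwrite('pics/w11c.png',cv2.resize(im[110:280,190:320],None,fx=3.5,fy=3.5,interpolation=cv2.INTER_CUBIC))
E
```

```text
time_s: 11.05
eef_pos: [640.9, -5.2, 33.6]
ee_rot: [-0.0, 0.989, -0.146, -0.002]
force: [-13.6, -0.2, 4.3]
grip_width: 0.154
grip_force: 3.7
rest xy 21.665696562266866 33.64727784951365 z 33.573637732913454 yaw -0.2930734482359004 F tool [-12.95638275   4.13282995  -4.19904866] t 11.05 13.1388820501868 3.723081909120083
168 [227, 230, 226, 227, 228, 228, 228, 230, 227, 228, 229, 226, 209, 154, 109, 87, 89, 96, 107, 124, 129, 128, 127, 142, 182, 222, 227, 228, 228, 227, 226, 226, 227, 227, 227]
172 [227, 224, 227, 227, 225, 225, 227, 226, 225, 227, 225, 225, 208, 154, 103, 98, 89, 97, 109, 124, 137, 139, 150, 161, 174, 193, 214, 225, 226, 226, 224, 226, 227, 225, 224]
176 [229, 230, 230, 229, 228, 230, 230, 229, 229, 231, 229, 227, 215, 158, 103, 91, 91, 116, 165, 219, 229, 230, 230, 231, 229, 229, 229, 231, 231, 229, 229, 231, 230, 229, 231]
196 [135, 131, 134, 133, 129, 127, 116, 106, 95, 88, 87, 87, 90, 88, 86, 91, 89, 91, 91, 87, 87, 88, 89, 84, 102, 123, 131, 135, 133, 131, 132, 135, 133, 134, 133]
202 [132, 131, 130, 133, 131, 125, 116, 104, 92, 94, 87, 89, 84, 90, 90, 89, 86, 91, 89, 88, 89, 88, 85, 89, 92, 105, 124, 130, 135, 131, 130, 131, 133, 134, 129]
208 [131, 133, 134, 131, 132, 125, 112, 102, 92, 90, 93, 89, 92, 86, 89, 92, 95, 90, 88, 94, 89, 90, 84, 86, 85, 97, 122, 133, 131, 133, 132, 133, 129, 131, 131]
224 [128, 130, 132, 129, 133, 158, 186, 206, 211, 217, 220, 216, 215, 220, 220, 220, 220, 220, 221, 212, 212, 208, 206, 195, 176, 150, 132, 120, 127, 127, 132, 129, 130, 131, 131]
228 [134, 135, 134, 132, 137, 156, 192, 208, 214, 219, 218, 217, 217, 214, 203, 195, 182, 165, 157, 151, 141, 129, 124, 118, 115, 104, 106, 117, 127, 131, 132, 134, 131, 133, 134]
```

View pics/w11c.png

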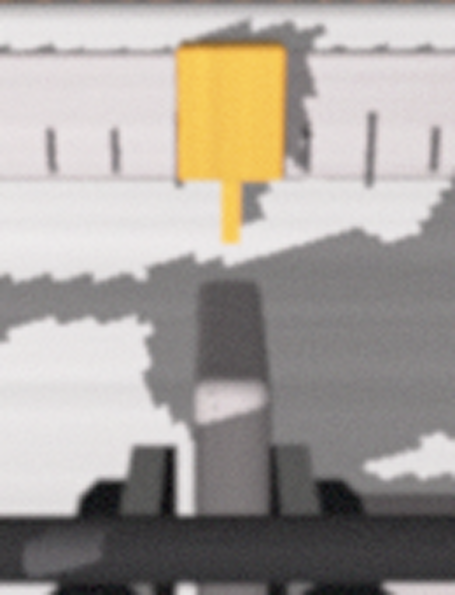

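The crop shows the foot of the jaw's end face (z about 14, nearly the pointer's height) centred at column 229 and the tip at 231, so they agree within about 0.3 mm. The bail is on its stop under a light push.

```bash
python3 -c "
from rig import *
print(finish_job())"
```

```text
the job is handed in; nothing more can be done
None
```

I drew the leg out until the jaw was level with the brass pointer (within about 0.3 mm by the wrist camera), then pushed the bail over onto its closed stop. The job is handed in with the fingers, about 3 mm of play round the jaw, still holding the leg at the mark; none of the arm's moves went near the other things.

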